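# Clamp a filter can with the guarded knob

## Robot

A 6-joint arm with a two-finger parallel gripper is mounted at the origin on the work surface. World frame = base frame: x ahead of the robot, y to its left, z up, the work surface at z = 0. Lengths are in mm, angles in rad, forces in N, time in s.
With the tool pointing down it reaches from about 350 to 775 mm from the base axis. Payload 7.3 kg.
Tool frame: the origin (TCP) lies midway between the tips of the shut fingers; the grasp point (between the pads) lies 19 mm behind it (robot.grasp_offset is the distance from the TCP to the grasp point, in mm); z points along the fingers, y is the line along which they close (so a half turn about z gives the same grasp; the last joint's range is limited). The gripper opens to 92 mm and grips with 3 to 60 N. Pads are 19 mm wide; open, the fingers measure 130 mm over their backs; the gripper's body (75 mm by 190 mm) begins 47 mm behind the grasp point.
Start: joints at [-1.495, 0.342, 1.524, -0, 1.275, -0.146], TCP at [115.514, -512.154, 226.741] pointing down, gripper open.
Joint ranges: [-2.53, 2.53], [-0.77, 2.02], [0.04, 2.7], [-1, 4.14], [0.28, 2.66], [-3.11, 3.11]. Speed limits (rad/s): [2.57, 2.57, 3.14, 3.14, 3.14, 3.14].

## Interface

Orientations are given as a unit quaternion [x, y, z, w].
In Python, from station import robot, optics, current_time, current_q, current_qd, current_joint_torque, current_ee_pos, current_ee_rot, current_force, current_wrist_torque, current_grip_width, current_grasp_force gives the robot as it stands. The module is installed in compiled form; this text tells all that it offers. Calls block until the motion is done:
- robot.movep(position, orientation): joint-space move of the TCP to a pose.
- robot.move_straight(position, attitude=None, vel=150, force_limit=None): straight line of the TCP; attitude=None keeps the orientation; vel is the mean speed in mm/s. With force_limit (N) it stops when the force on the tool has changed by that much, and returns True; else False.
- robot.movej(angles): joint-space move.
- robot.gripper_to(opening): opening from 0.0 (shut) to 1.0 (fully open); the grip force is fixed at half the most; returns when the fingers have stopped.
- robot.pause(seconds).
- robot.solve_ik(position, orientation): joint angles nearest the present ones, or None.
- optics.grab_frame(name): name is "scene" or "side" or "wrist"; returns a dict with "img" (384x512x3 uint8, red, green, blue), "vertical_fov" (degrees; the focal length in pixels is half the picture's height over the tangent of half this angle, whatever the lens; pixels are square), "cx", "cy" (the principal point, pixels), "extrinsics" (4x4, takes a point from camera to world coordinates); the wrist camera has in their place "T_tool_cam" (4x4, takes a point from camera to tool coordinates, whose origin is the TCP and whose axes are the flange's). Camera axes: x right, y up, looking along -z (the intrinsics and any distortion apply to the point x, -y, -z); pixel columns grow to the right and rows downward; lengths in mm; the calibration is good to about 2 mm. A picture is of the moment at which its call begins: read the wrist's pose just before it. There is no depth.
A pose or a line that the arm cannot do raises robot.Unreachable and nothing moves.
- robot.finish_job(): hands the job in; it is judged then, once.
Readings, each from a call of its own:
- current_time(): time.
- current_q(): joint angles.
- current_qd(): joint speeds.
- current_joint_torque(): joint torques, N m.
- current_ee_pos(): TCP position.
- current_ee_rot(): TCP orientation.
- current_force(): force on the tool from outside, world axes, zero at the start.
- current_wrist_torque(): the same for the moment, N m.
- current_grip_width(): opening from 0.0 (shut) to 1.0 (fully open).
- current_grasp_force(): force on a finger pad.
Only numpy, scipy, OpenCV 4.12 (cv2) and the standard library are available. Lean on these libraries where they do the work, as an engineer would, in place of code of your own. Each camera call takes 0.05 s, during which the arm holds its last target. There are 200 camera calls.

## Task

Stand the short, fat filter can upright in the round nest of the marking clamp and let go of it; then reach down inside the clamp's guard collar and turn the knob clockwise until the jaw pad holds the can snugly, with about 8 newtons (the thin can dents at 18). Go by feel, do not lean hard on the collar, do not knock the other things about, and leave the can clamped in the nest.

Things in the scene. Friction and masses are not known exactly. Their poses are not given: they have to be found in the camera images.
- filter: the can to be clamped: short, fat, bare steel spin-on filter can, 56 mm diameter, 85 mm high, 0.3 to 0.45 kg, standing upright. It is the shorter and wider of the two steel cans on the desk. Origin: centre of its underside; z up its axis.
- stand: the marking clamp, fixed to the desk and turned up to 0.3 rad: steel base plate 150 (x) x 320 (y) x 12 mm. Along its +y: grey casing carrying guard collar and knob (axis at y -108 mm), sliding jaw (y 0), nest (y +85 mm), then a steel V backstop, faces at 35 deg either side of +y, 1.5 mm clear of a centred can, 75 mm high. Origin: at desk height, x 0, y 0; z up.
- nest (a point): centre of the nest's floor, 18 mm above the desk: a seated can's underside lies here. The nest is a round pocket, 60 mm diameter, 8 mm deep, 2 mm chamfer, in an aluminium block 90 mm square. Its +x and -x sides (stand axes) are open for fingers; the jaw pad is at -y, the backstop at +y.
- jaw: sliding jaw, aluminium block 52 x 28 x 50 mm. Origin: its centre. It moves along the stand's +y, towards the nest, 12 mm per rad of the knob, and carries the stem and pad. Sprung pad: once the can is pushed against the backstop (it may slide up to 3 mm), the force on it grows by 3 N per mm of jaw travel (0.36 N per 0.01 rad of knob). More than 18 N dents the can.
- jaw_front (a point): middle of the jaw block's face towards the nest, moving with the jaw. From here a hand-screwed stem reaches on towards the nest, with a rubber pad (26 wide, 30 high, centre 60 mm above the desk). With the knob at 0 the pad stands 3 to 12 mm off a centred can: it differs every time and is not reported, so feel for it.
- guard: round guard collar around the knob: inside diameter 80 mm, outside 92 mm, 42 mm deep, open on top, rim 100 mm above the desk. Origin: centre of its lower edge, on the knob's axis, 58 mm above the desk, at the floor of the recess. More than 12 N from the robot is too hard on it.
- knob_grip (a point): point on the knob's vertical axis to bring the gripping point to, tool straight down: 85 mm above the desk, 27 mm above the recess floor. The knob is a black upright bar 46 x 16 mm on a disc 44 mm wide, 6 mm high; bar faces from 6 to 32 mm above the floor, top 10 mm below the collar's rim. Its x axis lies along the bar: pinch across its y. 32 mm free between bar face and collar.
- knob (a joint): knob angle, rad: 0 at the start (bar along the stand's x axis), growing clockwise seen from above, up to 1.7. It stays where it is left, by 0.18 N m of friction, felt while it turns. Each N on the can adds 0.012 N m. Halted after a small turn, the hand feels little of the friction and mostly this load: about 0.10 N m more at 8 N than before the pad touched.
- tall_filter: slim tall steel can, 40 mm diameter, 125 mm high, loose; not wanted. Origin: centre of its underside
- tape_roll: roll of clear tape lying flat, 90 mm outside, 40 mm high, loose. Origin: centre of its underside
- carton: closed cardboard carton 100 x 120 x 60 mm, loose. Origin: centre of its underside
- mug: white mug, 80 mm wide, 90 mm high, handle to its +y, loose. Origin: centre of its underside
- stapler: black stapler 140 x 34 x 44 mm, loose. Origin: centre of its underside
Mind the look-alikes: they are no part of the job. What is shaped like the filter but pink is not meant.

How it is judged:
By the outcome, as a careful person would: the job done as asked, in the order asked, and still so for the second after the job is handed in, with the robot touching nothing.
It also fails if it takes over 72 s, if anything falls off the work surface, if the arm or the gripper's body presses on something with over 40 N, if the wrist force passes 120 N, or if a joint passes its speed limit or range.

## Working session

There is one attempt and no reset: what is moved stays moved. The work goes in short steps, each a Python script; the robot and the scene stay as the last script left them, time stands still between calls to the robot, and variables do not carry over. Pictures are saved under pics/ and viewed, at most 11 in all, crops included, and the job is handed in when it is done.

```bash
mkdir -p pics; cat > h.py <<'E'
import numpy as np, cv2
from station import *
from scipy.spatial.transform import Rotation as R
def K(f):
    h,w=f["img"].shape[:2]; return h/2/np.tan(np.radians(f["vertical_fov"])/2)
def grab(name,save=None):
    p,q=np.array(current_ee_pos()),np.array(current_ee_rot())
    f=optics.grab_frame(name); f["f"]=K(f)
    if "T_tool_cam" in f:
        T=np.eye(4);T[:3,:3]=R.from_quat(q).as_matrix();T[:3,3]=p
        f["extrinsics"]=T@np.array(f["T_tool_cam"])
    f["extrinsics"]=np.array(f["extrinsics"])
    if save: cv2.imwrite(f"pics/{save}.png",f["img"][:,:,::-1])
    return f
def ray(f,u,v):
    d=np.array([(u-f["cx"])/f["f"],-(v-f["cy"])/f["f"],-1]); E=f["extrinsics"]
    d=E[:3,:3]@d; return E[:3,3],d/np.linalg.norm(d)
def onplane(f,u,v,z):
    o,d=ray(f,u,v); return o+d*(z-o[2])/d[2]
def proj(f,P):
    E=f["extrinsics"]; c=E[:3,:3].T@(np.array(P)-E[:3,3])
    return np.array([f["cx"]+f["f"]*c[0]/-c[2], f["cy"]-f["f"]*c[1]/-c[2]])
def tri(rays):
    A=np.zeros((3,3));b=np.zeros(3)
    for o,d in rays:
        M=np.eye(3)-np.outer(d,d);A+=M;b+=M@o
    return np.linalg.solve(A,b)
E
python3 - <<'E'
from h import *
ims=[]
for n in ("scene","side","wrist"):
    f=grab(n,n+"0"); print(n,{k:v for k,v in f.items() if k!="img"})
print(current_ee_pos(),current_ee_rot(),current_time(),robot.grasp_offset)
E
```

```text
scene {'vertical_fov': 42.1191798513339, 'cx': 261.6523033681002, 'cy': 200.39115169675574, 'extrinsics': array([[-1.87262715e-01, -5.61167798e-01,  8.06240273e-01,
         1.51650045e+03],
       [ 9.82250325e-01, -9.79350119e-02,  1.59978225e-01,
         1.79389800e+02],
       [-1.08154776e-02,  8.21887727e-01,  5.69546828e-01,
         7.64617104e+02],
       [ 0.00000000e+00,  0.00000000e+00,  0.00000000e+00,
         1.00000000e+00]]), 'f': np.float64(498.6264346979424)}
side {'vertical_fov': 49.43750062502468, 'cx': 249.75989221591522, 'cy': 193.7350001354357, 'extrinsics': array([[ 9.79361724e-01,  1.28402806e-01, -1.56087583e-01,
         3.81056178e+02],
       [-2.01920387e-01,  5.87671054e-01, -7.83499132e-01,
        -8.06252375e+02],
       [-8.87533268e-03,  7.98846326e-01,  6.01469680e-01,
         6.75306663e+02],
       [ 0.00000000e+00,  0.00000000e+00,  0.00000000e+00,
         1.00000000e+00]]), 'f': np.float64(417.07835375392307)}
wrist {'vertical_fov': 62.529083313199706, 'cx': 256.44109356179945, 'cy': 191.16241087259368, 'T_tool_cam': array([[-6.08777096e-04,  9.53416924e-01,  3.01655099e-01,
         8.11396383e+01],
       [ 9.99999803e-01,  5.34637938e-04,  3.28335633e-04,
        -5.25794549e-01],
       [ 1.51764489e-04,  3.01655240e-01, -9.53417062e-01,
        -1.57967382e+02],
       [ 0.00000000e+00,  0.00000000e+00,  0.00000000e+00,
         1.00000000e+00]]), 'f': np.float64(316.2252170278858), 'extrinsics': array([[ 2.19350102e-01,  9.30160080e-01,  2.94427848e-01,
         1.94523078e+02],
       [-9.75645039e-01,  2.09591452e-01,  6.47161539e-02,
        -4.93632744e+02],
       [-1.51317721e-03, -3.01452565e-01,  9.53479974e-01,
         3.84103895e+02],
       [ 0.00000000e+00,  0.00000000e+00,  0.00000000e+00,
         1.00000000e+00]])}
[ 115.48003688 -511.83607516  226.22899982] [ 9.93860782e-01  1.10636460e-01  2.74139875e-05 -5.65464485e-04] 0.15 18.8
```

View pics/scene0.png

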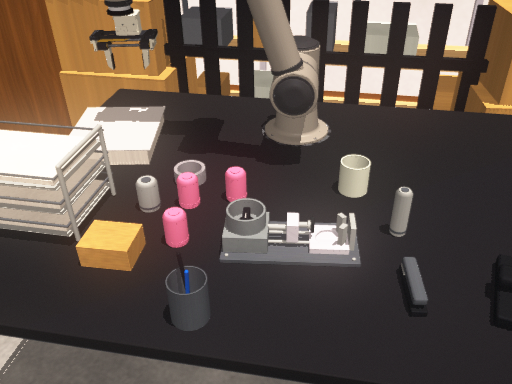

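View pics/side0.png

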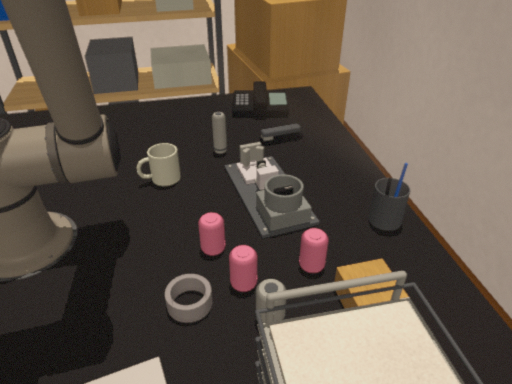

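The scene view shows two steel cans: a short one at (148,193) and a tall slim one at (401,211). It also shows three pink look-alikes at (188,190), (236,184) and (176,227). The stand runs from the collar at (246,215) to the nest at (330,235). In the side view the short steel can is at (271,300), with the wire tray next to it.

Candidates: (148,193) is steel, short and fat, so I choose it. The tall slim steel can (401,211) and the pink ones (188,190), (236,184), (176,227) are rejected.

```bash
python3 - <<'E'
from h import *
s=grab("scene");d=grab("side")
print("can tops",tri([ray(s,148,180),ray(d,271,286)]))
for n,a in dict(can=(148,208),p1=(188,205),p2=(236,198),p3=(176,242),tall=(399,232),plateL=(222,258),plateR=(357,262),mug=(353,192)).items(): print(n,onplane(s,*a,0).round())
print("collar",tri([ray(s,246,211),ray(d,284,186)]))
print("tray corner", tri([ray(s,101,127),ray(d,404,279)]))
print("tray?", onplane(s,76,235,0),onplane(s,112,193,0))
c=cv2.resize(s["img"][150:260,90:260],None,fx=4,fy=4,interpolation=cv2.INTER_CUBIC)
e=cv2.resize(d["img"][190:330,180:360],None,fx=3,fy=3)
e=cv2.copyMakeBorder(e,0,20,0,140,cv2.BORDER_CONSTANT)
cv2.imwrite("pics/crop.png",c[:,:,::-1])
print(current_q())
E
```

```text
can tops [ 515.04368523 -316.09269745   83.97584416]
can [ 521. -325.    0.]
p1 [ 489. -225.    0.]
p2 [ 435. -106.    0.]
p3 [ 643. -206.    0.]
tall [510. 322.   0.]
plateL [679. -82.   0.]
plateR [639. 225.   0.]
mug [351. 205.   0.]
collar [616.98708089 -36.41042147  94.61363064]
tray corner [ 624.72209549 -420.62869416  251.29416222]
tray? [ 659.76849452 -457.90732426    0.        ] [ 470.05970438 -450.15607743    0.        ]
[-1.49500435e+00  3.42348361e-01  1.52450267e+00 -2.32390176e-06
  1.27541639e+00 -1.46007932e-01]
```

View pics/crop.png

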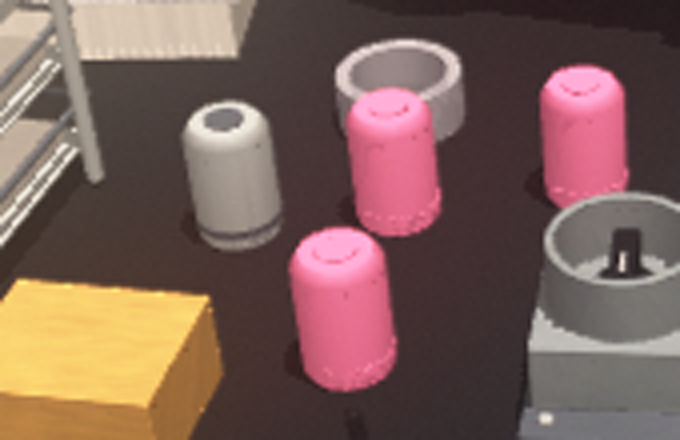

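The crop confirms it: bare grey steel, short and fat, clear of the pink cans. The triangulated top is at z=84, which matches the 85 mm given. Next I take wrist views over the can and the stand.

```bash
cat >> h.py <<'E'
def down(yaw):
    c,s=np.cos(yaw),np.sin(yaw)
    return R.from_matrix(np.array([[c,s,0],[s,-c,0],[0,0,-1.]])).as_quat()
E
python3 - <<'E'
from h import *
import json
out={}
def shot(name,p,yaw):
    robot.movep(p,down(yaw)); robot.pause(0.25)
    f=grab("wrist",name); out[name]={k:(v.tolist() if isinstance(v,np.ndarray) else float(v)) for k,v in f.items() if k not in("img","T_tool_cam")}
    print(name,current_ee_pos().round(1) if hasattr(current_ee_pos(),'round') else current_ee_pos(),np.round(current_q(),2),current_time())
shot("c1",[500,-330,290],np.pi/2)
shot("c2",[540,-290,230],np.pi/2)
shot("s1",[600,50,300],np.pi/2)
shot("s2",[625,70,300],np.pi/2+.13)
json.dump(out,open("shots.json","w"))
a=[cv2.imread(f"pics/{n}.png") for n in("c1","c2","s1","s2")]
m=np.vstack([np.hstack(a[:2]),np.hstack(a[2:])]); cv2.imwrite("pics/m1.png",cv2.resize(m,(800,600)))
E
```

```text
c1 [ 499.5 -330.6  290. ] [-0.71  0.45  1.19 -0.    1.5  -0.71] 2.1333
c2 [ 539.9 -290.9  231.1] [-0.62  0.5   1.26 -0.    1.38 -0.62] 2.8583
s1 [600.   49.2 299.8] [-0.05  0.45  1.16 -0.    1.53 -0.04] 4.4833
s2 [624.7  69.6 300.3] [-0.01  0.5   1.07 -0.    1.57 -0.14] 5.0417
```

View pics/m1.png

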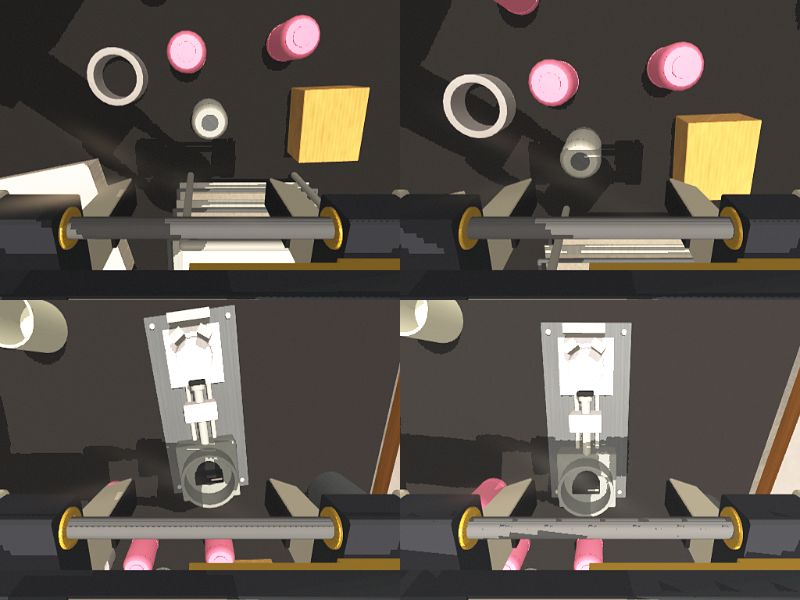

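```bash
cat >> h.py <<'E'
import json
def shot(n):
    f={k:np.array(v) for k,v in json.load(open("shots.json"))[n].items()}; f["img"]=cv2.imread(f"pics/{n}.png")[:,:,::-1]; return f
def take(n):
    robot.pause(0.25); f=grab("wrist",n); o=json.load(open("shots.json")); o[n]={k:np.array(v).tolist() for k,v in f.items() if k not in("img","T_tool_cam")}; json.dump(o,open("shots.json","w")); return f
E
python3 - <<'E'
from h import *
rs=[]
for n,(u,v) in dict(c1=(267,156),c2=(231,207)).items():
    f=shot(n); g=cv2.cvtColor(f["img"],cv2.COLOR_RGB2GRAY)
    w=g[v-30:v+30,u-30:u+30]; print(n,w[30,30],w[30,::6])
    best=None
    m=(w<w[27:34,27:34].mean()+22).astype(np.uint8)
    k,l,st,ce=cv2.connectedComponentsWithStats(m); i=l[30,30]; c=ce[i]+[u-30,v-30]; print(st[i],c,onplane(f,*c,84)); rs.append(ray(f,*c))
P=tri(rs);print(P)
f=shot("s2")
c=f["img"][0:290,120:360]; cv2.imwrite("pics/s2c.png",cv2.resize(c[:,:,::-1],None,fx=2,fy=2,interpolation=cv2.INTER_CUBIC))
a=shot("c2")["img"][150:250,180:290]; a=cv2.resize(a,None,fx=2.4,fy=2.4)
b=cv2.resize(c,None,fx=2,fy=2,interpolation=cv2.INTER_CUBIC); z=np.zeros((580,750,3),np.uint8); z[:,:480]=b; z[:a.shape[0],482:482+a.shape[1]]=a[:,:268]
cv2.imwrite("pics/s2c.png",z[:,:,::-1])
E
```

```text
c1 129 [ 52  21 170 239 134 129 136 189 240 118]
[ 21  21  21  21 358] [268.23184358 156.87988827] [ 512.20178543 -321.50431636   84.        ]
c2 75 [ 42 113 147  74  78  75  82 159 151 110]
[ 17  18  25  23 434] [229.91013825 206.49308756] [ 511.88712589 -322.00245659   84.        ]
[ 512.11377343 -320.96000209   86.76473458]
```

View pics/s2c.png

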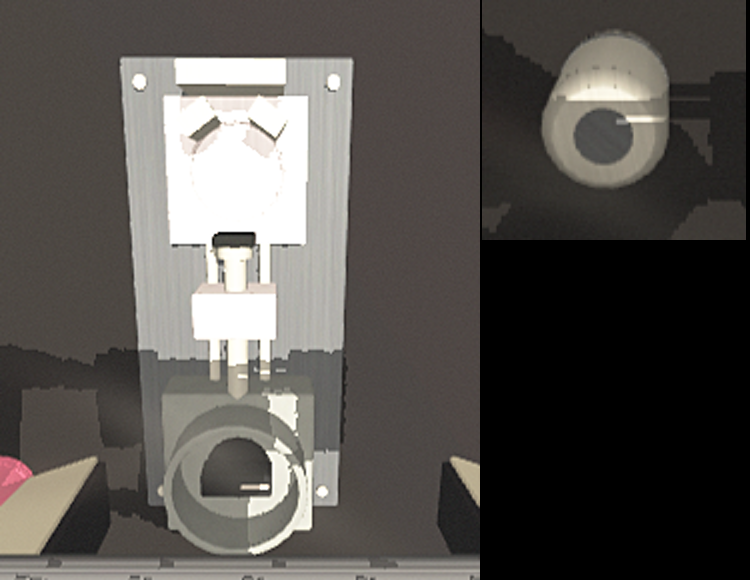

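In s2 the stand is nearly axis-aligned. At full resolution its screws are at about (189,41), (287,41) and (281,245), and the collar rim centre is near (239,242). I'll locate the screws in both views, then take closer views of the nest and collar.

```bash
python3 - <<'E'
from h import *
f=shot("s2");g=shot("s1")
def blob(f,u,v,r=7):
    w=f["img"].mean(2)[int(v)-r:int(v)+r+1,int(u)-r:int(u)+r+1]; t=(w.min()+w.max())/2+25
    k,l,st,ce=cv2.connectedComponentsWithStats((w>t).astype(np.uint8))
    i=min(range(1,k),key=lambda i:np.hypot(*(ce[i]-r))); return ce[i]+[int(u)-r,int(v)-r],st[i][4]
S=[]
for u,v in [(189.5,41),(287,41),(281,245.5)]:
    a,na=blob(f,u,v); p=onplane(f,*a,13); b,nb=blob(g,*proj(g,p)); P=tri([ray(f,*a),ray(g,*b)]); print(a,na,b,nb,p.round(1),onplane(g,*b,13).round(1),P.round(1)); S.append((p+onplane(g,*b,13))/2)
S=np.array(S); print("span",np.linalg.norm(S[0]-S[1]),np.linalg.norm(S[1]-S[2]))
yv=S[1]-S[2]; phi1=np.arctan2(-yv[0],yv[1]); xv=S[1]-S[0]; print("phi",phi1,np.arctan2(xv[1],xv[0]))
phi=phi1; O=(S[0]+S[2])/2; print("origin",O)
y=np.array([-np.sin(phi),np.cos(phi)]); nest=O[:2]+85*y; knob=O[:2]-108*y; print(nest,knob)
for n,p in (("n1",[nest[0],nest[1]+30,280]),("n2",[nest[0]-40,nest[1]+30,250])):
    robot.movep(p,down(np.pi/2+phi)); take(n)
for n,p in (("k1",[knob[0],knob[1]+10,270]),("k2",[knob[0]+30,knob[1]+30,240])):
    robot.movep(p,down(np.pi/2+phi)); take(n)
print(current_time())
a=[cv2.imread(f"pics/{n}.png") for n in("n1","n2","k1","k2")]
cv2.imwrite("pics/m2.png",cv2.resize(np.vstack([np.hstack(a[:2]),np.hstack(a[2:])]),(800,600)))
E
```

```text
[189.275  40.2  ] 40 [194.06976744  33.13953488] 43 [519.9 201.8  13. ] [519.9 201.8  13. ] [519.9 201.8  13.1]
[286.5  40.5] 44 [291.47727273  19.15909091] 44 [643.6 217.5  13. ] [643.5 217.5  13. ] [643.7 217.7  11.8]
[280.69565217 245.30434783] 23 [309.43478261 229.91304348] 23 [680.2 -71.8  13. ] [680.1 -72.   13. ] [681.1 -74.6   7.4]
span 124.63825001537198 291.6755789095272
phi 0.12587079506474647 0.12584993700460026
origin [600.03353583  64.96235074  13.        ]
[589.36274745 149.28989235] [613.59171401 -42.18323155]
8.3
```

View pics/m2.png

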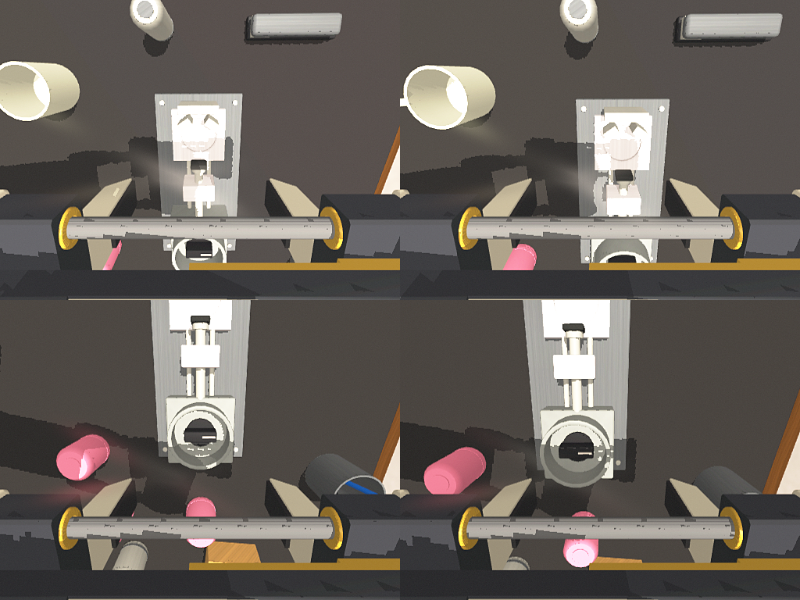

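Both sets show the stand; n1 has all four screws and the pocket ring at about (254,177) full resolution, and k1 and k2 show the collar clearly. I'll refine with every visible screw and check the rim and pocket circles with an overlay.

```bash
python3 - <<'E'
from h import *
phi=0.1258;O=np.array([600.0,65.0]);c,s=np.cos(phi),np.sin(phi);Rm=np.array([[c,-s],[s,c]])
def blob(f,u,v,r=8):
    w=f["img"].mean(2)[int(v)-r:int(v)+r+1,int(u)-r:int(u)+r+1]; t=(np.median(w)+w.max())/2
    k,l,st,ce=cv2.connectedComponentsWithStats((w>t).astype(np.uint8))
    i=min(range(1,k),key=lambda i:np.hypot(*(ce[i]-r))); return ce[i]+[int(u)-r,int(v)-r],st[i][4]
w0=[]
for n in("s1","s2","n1","n2","k1","k2"):
    f=shot(n)
    for sx in(-1,1):
        for sy in(-1,1):
            u,v=proj(f,[*(O+Rm@[62.2*sx,145*sy]),13])
            if 10<u<500 and 10<v<370:
                try: b,na=blob(f,u,v)
                except Exception: continue
                q=onplane(f,*b,13)[:2]; 
                if 15<na<70: print(n,sx,sy,na,"stand xy",(Rm.T@(q-O)).round(1))
P=[]
for n,z in(("n1",26),("k1",100),("k2",100)):
    f=shot(n);im=f["img"].copy()
    y,rr=((85,(30,32)) if z==26 else (-108,(40,46)))
    im=cv2.resize(im,None,fx=2,fy=2,interpolation=cv2.INTER_CUBIC)
    for r in rr:
        pts=[proj(f,[*(O+Rm@[r*np.cos(t),y+r*np.sin(t)]),z])*2 for t in np.linspace(0,2*np.pi,80)]
        cv2.polylines(im,[np.int32(pts)],True,(255,0,0),1)
    u,v=(proj(f,[*(O+Rm@[0,y]),z])*2).astype(int); P.append(cv2.resize(im[max(v-140,0):,u-130:u+130][:280],(260,280)))
cv2.imwrite("pics/ov.png",np.hstack(P)[:,:,::-1])
E
```

```text
s1 -1 -1 21 stand xy [ -62.1 -145.4]
s1 -1 1 40 stand xy [-62.2 145.7]
s1 1 -1 23 stand xy [  62.3 -146. ]
s1 1 1 39 stand xy [ 62.3 145.9]
s2 -1 -1 17 stand xy [ -62.5 -143.7]
s2 -1 1 39 stand xy [-62.4 145.8]
s2 1 -1 23 stand xy [  62.4 -145.7]
s2 1 1 42 stand xy [ 62.2 145.8]
n1 -1 -1 42 stand xy [ -59.1 -142.2]
n1 -1 1 38 stand xy [-62.6 145.2]
n1 1 -1 64 stand xy [  57.2 -143. ]
n1 1 1 36 stand xy [ 62.2 145.2]
n2 -1 -1 22 stand xy [ -62.1 -146.5]
n2 -1 1 39 stand xy [-62.4 145. ]
n2 1 -1 48 stand xy [  61.  -139.7]
n2 1 1 40 stand xy [ 62.4 145.1]
k1 -1 -1 19 stand xy [ -62.  -145.1]
k1 1 -1 28 stand xy [  63.  -145.3]
```

View pics/ov.png

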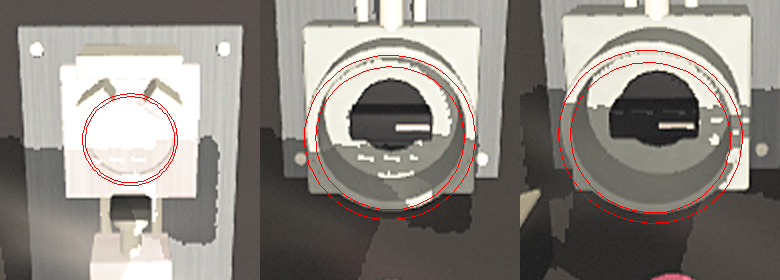

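```bash
python3 - <<'E'
from h import *
phi=0.1258;O=np.array([600.0,65.0]);c,s=np.cos(phi),np.sin(phi);Rm=np.array([[c,-s],[s,c]])
p=O+Rm@[-45,80]; yaw=phi+np.pi
robot.movep([*p,300],down(yaw)); f=take("y1"); print(np.round(current_q(),2),current_time(),f["img"].shape)
for sx in(-1,1):
    for sy in(-1,1):
        u,v=proj(f,[*(O+Rm@[62.2*sx,145.5*sy]),13]); r=9
        if not(12<u<500 and 12<v<370): print("out",sx,sy,u,v);continue
        w=f["img"].mean(2)[int(v)-r:int(v)+r+1,int(u)-r:int(u)+r+1]; t=(np.median(w)+w.max())/2
        k,l,st,ce=cv2.connectedComponentsWithStats((w>t).astype(np.uint8))
        i=min(range(1,k),key=lambda i:np.hypot(*(ce[i]-r)));b=ce[i]+[int(u)-r,int(v)-r]
        print(sx,sy,st[i][4],(Rm.T@(onplane(f,*b,13)[:2]-O)).round(1))
# independent: scene/side look at the same screws
for n in("scene","side"):
    g=grab(n)
    for sx,sy in((1,1),(1,-1),(-1,1)):
        u,v=proj(g,[*(O+Rm@[62.2*sx,145.5*sy]),13]); print(n,sx,sy,u.round(1),v.round(1)); w=g["img"].mean(2)[int(v)-4:int(v)+5,int(u)-4:int(u)+5]; j=np.unravel_index(w.argmax(),w.shape); print("  brightest off",j[1]-4,j[0]-4,w.max().round(),np.median(w))
E
```

```text
[ 0.11  0.37  1.28 -0.    1.49 -1.58] 9.8 (384, 512, 3)
-1 -1 33 [ -61.5 -145.9]
-1 1 30 [-62.  145.7]
1 -1 9 [  49.7 -141.5]
1 1 24 [ 62.9 146. ]
scene 1 1 354.1 258.6
  brightest off 0 0 226.0 122.0
scene 1 -1 226.0 254.4
  brightest off 1 0 223.0 117.0
scene -1 1 349.6 225.1
  brightest off 3 2 230.0 150.66666666666666
side 1 1 268.6 158.1
  brightest off -1 4 202.0 96.33333333333333
side 1 -1 311.2 217.8
  brightest off 1 0 152.0 88.66666666666667
side -1 1 228.6 165.8
  brightest off 1 0 139.0 70.0
```

All views agree within 0.6 mm, including the rotated one and the fixed cameras. Can centre is (512,-321.5); nest is (589.3,149.3). Picking now.

```bash
python3 - <<'E'
from h import *
f=shot("c1"); print("carton edge",onplane(f,371,160,60).round())
yaw=np.pi/2+.1258
robot.gripper_to(0.82)
robot.movep([512,-321.5,230],down(yaw)); print(np.round(current_q(),2))
print("hit",robot.move_straight([512,-321.5,37],vel=120,force_limit=6))
robot.pause(.2); print(current_ee_pos(),current_force())
for g in(0.6,0.585,0.57):
    robot.gripper_to(g); print(g,current_grip_width(),current_grasp_force(),current_force())
E
```

```text
carton edge [ 641. -331.   60.]
[-0.69  0.49  1.29  0.    1.37 -0.81]
hit False
[ 512.16166126 -321.61417337   37.42478207] [0.41406845 0.47022468 0.43975791]
0.6 0.6061859642920817 29.998524914371956 [ 1.89691079 -0.1212525  -0.84058705]
0.585 0.605044475114751 29.99882519692619 [1.60414462 0.2921736  1.38169081]
0.57 0.6048809273309741 29.999203718871286 [ 2.47063526 -0.92745353  1.11821789]
```

The grasp is 55.7 mm wide, matching the can. Next is lift and place.

```bash
python3 - <<'E'
from h import *
yaw=np.pi/2+.1258; nest=np.array([589.4,149.3])
e=np.array(current_ee_pos())[2]
robot.move_straight([512,-321.5,230],vel=150); print(current_grip_width(),current_force())
robot.movep([*nest,200],down(yaw)); robot.pause(.2); print(current_time(),np.round(current_force(),1))
robot.move_straight([*nest,e+18+14],vel=120); robot.pause(.3); print(current_ee_pos(),np.round(current_force(),1))
h=robot.move_straight([*nest,e+18-1.5],vel=20,force_limit=5)
robot.pause(.2); print("hit",h,current_ee_pos(),"expected z",e+18,np.round(current_force(),1),np.round(current_wrist_torque(),2),current_time())
grab("scene","sp"); d=grab("side","dp")
a=cv2.imread("pics/sp.png")[170:290,200:400];b=cv2.imread("pics/dp.png")[100:240,180:340]
cv2.imwrite("pics/pl.png",np.hstack([cv2.resize(a,(400,240)),cv2.resize(b,(274,240))]))
E
```

```text
0.6038879461968901 [-0.25296383  0.00465026 -4.12118016]
18.4417 [-0.7 -0.6 -4.4]
[589.59627895 149.30065503  69.59934285] [-0.1  0.3 -3.9]
hit True [589.51589822 149.54943889  62.62398725] expected z 55.163216540968996 [-0.6 -0.4  5.5] [-0.06 -0.03  0.  ] 20.6417
```

```bash
python3 - <<'E'
from h import *
f=take("w3")
a=cv2.imread("pics/w3.png")[60:384,100:420]
s=cv2.imread("pics/sp.png")[180:280,240:390]
cv2.imwrite("pics/pl2.png",np.hstack([cv2.resize(a,(400,405)),cv2.resize(s,(400,405))]))
E
```

```text
(no output)
```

View pics/pl2.png

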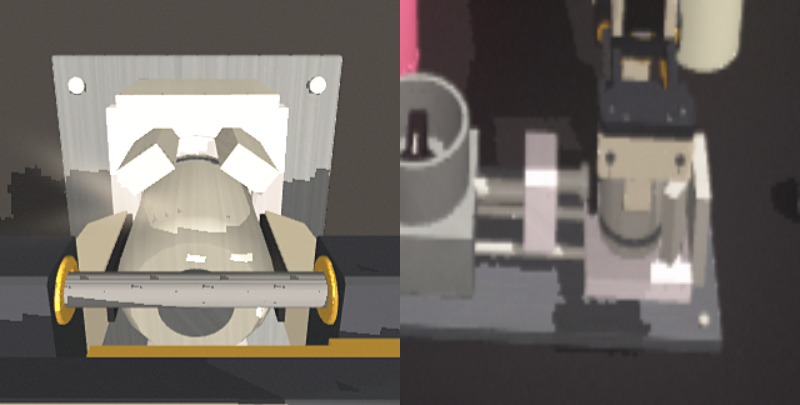

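The can is upright between the fingers, resting on the pocket rim, 7.5 mm above its seat. In the wrist image the top's dark disc is at about (256,304). I'll measure the can's offset in the grasp.

```bash
python3 - <<'E'
from h import *
phi=.1258;c,s=np.cos(phi),np.sin(phi);Rm=np.array([[c,-s],[s,c]]);O=np.array([600.,65.])
f=shot("w3"); g=f["img"].mean(2); print(g[270:340:4,256].round(),g[304,190:330:8].round())
p=np.array(current_ee_pos())
for u,v in((256,304),): print("top in stand frame",Rm.T@(onplane(f,u,v,110)[:2]-O),"tcp",Rm.T@(p[:2]-O))
# body silhouettes widths
for n in("c1","c2"):
    h=shot(n)
    for z in (83,85,87): print(n,z,onplane(h,*{"c1":(268.2,156.9),"c2":(229.9,206.5)}[n],z).round(1))
# pocket ring in n1, n2 : saturated region profile along stand y axis through the nest
for n in("n1","n2","s2"):
    h=shot(n); print(n,[int(h["img"].min(2)[tuple(np.int32(proj(h,[*(O+Rm@[0,y]),26])[::-1].round()))]) for y in range(40,130,2)])
    print("  x",[int(h["img"].min(2)[tuple(np.int32(proj(h,[*(O+Rm@[x,75]),26])[::-1].round()))]) for x in range(-50,51,2)])
E
```

```text
[186. 183.  79. 141. 143. 181. 190. 190. 180.  88. 103. 102. 101. 107.
 103. 195. 186. 116.] [107. 100. 100.  95.  88. 170. 166. 175. 180. 180. 177. 181. 180. 176.
 176. 172. 181. 180.]
top in stand frame [-1.05383494 83.75647492] tcp [ 0.2115312  85.15492725]
c1 83 [ 512.2 -321.7   83. ]
c1 85 [ 512.1 -321.3   85. ]
c1 87 [ 512.1 -320.9   87. ]
c2 83 [ 511.8 -322.4   83. ]
c2 85 [ 512.  -321.6   85. ]
c2 87 [ 512.1 -320.9   87. ]
n1 [59, 59, 55, 38, 225, 232, 255, 255, 255, 255, 255, 237, 227, 229, 229, 228, 234, 230, 226, 227, 255, 255, 255, 255, 255, 255, 255, 255, 255, 255, 255, 255, 255, 255, 255, 255, 255, 255, 255, 255, 255, 255, 255, 255, 255]
  x [109, 103, 101, 246, 237, 229, 237, 234, 237, 238, 233, 229, 216, 170, 227, 231, 235, 230, 255, 231, 225, 226, 233, 236, 231, 226, 232, 226, 228, 227, 233, 227, 228, 234, 234, 235, 234, 197, 196, 230, 238, 233, 233, 235, 234, 234, 233, 243, 90, 107, 111]
n2 [64, 65, 56, 78, 238, 230, 227, 227, 227, 227, 228, 181, 220, 225, 227, 226, 226, 227, 227, 227, 227, 228, 230, 227, 229, 230, 230, 230, 231, 226, 255, 255, 255, 255, 255, 255, 255, 255, 255, 255, 255, 255, 255, 255, 254]
  x [107, 101, 98, 236, 231, 230, 255, 229, 235, 231, 229, 222, 209, 249, 221, 232, 231, 230, 230, 233, 228, 231, 234, 235, 229, 227, 229, 225, 227, 226, 228, 226, 230, 232, 232, 233, 233, 157, 255, 255, 255, 255, 255, 255, 255, 255, 255, 255, 178, 188, 188]
s2 [255, 215, 57, 69, 71, 74, 1, 255, 255, 255, 253, 255, 255, 255, 255, 255, 255, 255, 255, 255, 255, 255, 255, 255, 255, 255, 255, 255, 255, 255, 255, 255, 255, 255, 255, 255, 255, 255, 255, 255, 235, 255, 255, 255, 218]
  x [167, 167, 177, 255, 255, 255, 255, 255, 255, 255, 255, 255, 255, 255, 255, 255, 255, 255, 255, 255, 255, 255, 255, 255, 255, 255, 255, 255, 255, 255, 255, 255, 255, 255, 255, 255, 255, 255, 242, 255, 255, 255, 255, 255, 255, 255, 255, 255, 165, 180, 175]
```

The pocket's -y edge shows at y≈61 instead of about 56, and the collar also looks shifted +y in the overlay. So the stand origin is probably not at the screw midpoint. I'll measure the block edges, pocket arc and collar rim directly.

```bash
python3 - <<'E'
from h import *
phi=.1258;c,s=np.cos(phi),np.sin(phi);Rm=np.array([[c,-s],[s,c]]);O=np.array([600.,65.])
def rect(f,x0,x1,y0,y1,z,k=4): # plane rectified view in stand frame, k px/mm, y up
    X,Y=np.meshgrid(np.arange(x0,x1,1/k),np.arange(y1,y0,-1/k))
    W=np.stack([O[0]+c*X-s*Y,O[1]+s*X+c*Y,np.full_like(X,z)],-1); E=f["extrinsics"]
    C=(W-E[:3,3])@E[:3,:3]; u=f["cx"]-f["f"]*C[...,0]/C[...,2]; v=f["cy"]+f["f"]*C[...,1]/C[...,2]
    im=cv2.remap(f["img"],u.astype(np.float32),v.astype(np.float32),cv2.INTER_CUBIC)
    for x in range(x0,x1,10): cv2.line(im,((x-x0)*k,0),((x-x0)*k,8 if x%50 else 16),(255,0,0),1)
    for y in range(y0,y1,10): cv2.line(im,(0,(y1-y)*k),(8 if y%50 else 16,(y1-y)*k),(255,0,0),1)
    return im
T=[rect(shot(n),-50,50,35,135,26,4) for n in("n1","n2")]+[rect(shot(n),-50,50,-160,-60,100,4) for n in("k1","k2")]
# plate ends in s2/n1 along x=-70,+70 at z 12
for n in("s1","s2","n1","n2"):
    f=shot(n); 
    for x in(-71,71):
        pr=[f["img"].mean(2)[tuple(np.int32(proj(f,[*(O+Rm@[x,y]),12])[::-1].round()))] for y in np.arange(150,170,1)]
        print(n,x,np.int32(pr))
T=[cv2.convertScaleAbs(cv2.pow(t.astype(np.float32)/255,3)*255) if i<2 else t for i,t in enumerate(T)]
m=np.vstack([np.hstack(T[:2]),np.hstack(T[2:])]); cv2.imwrite("pics/rect.png",cv2.resize(m,(600,600),interpolation=cv2.INTER_AREA)[:,:,::-1])
E
```

```text
s1 -71 [155 156 155 155 154 153 157 157 160 164 104  58  61  65  62  62  62  62
  64  64]
s1 71 [165 166 166 167 168 167 167 174 168 161 100  53  62  62  62  61  63 105
  40  40]
s2 -71 [174 172 172 173 172 172 172 172 176 176 110  62  72  71  71  72  72  71
  71  70]
s2 71 [186 186 185 185 185 184 184 187 188 154  92  92  66  74  73  73  70  72
  74  73]
n1 -71 [188 188 188 188 188 188 188 191 190 190 144  88  76  83  83  79  82  82
  82  81]
n1 71 [197 198 198 199 196 196 196 203 204 186 186 118  75  80  81  81  83  83
  84  84]
n2 -71 [189 188 191 190 190 191 193 193 191 191 154  99  77  80  79  79  81  79
  80  81]
n2 71 [197 194 194 194 193 193 192 192 195 174 174 115  70  80  83  78  78  82
  79  81]
```

View pics/rect.png

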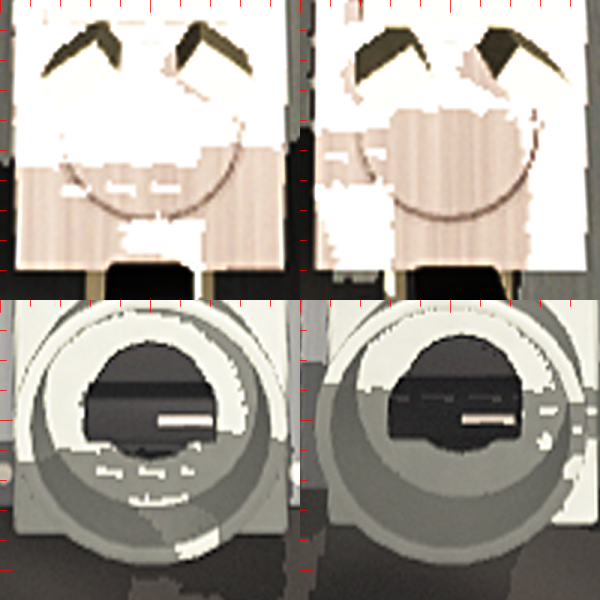

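The rectified views settle it. The nest block runs y=45 to 135, the pocket arc bottom is at 62 and the collar outer edge is at -147.7. So the nest is at y=+90 and the collar axis at about -102.5 from the screw midpoint, and the real origin is shifted +5 mm. I'll lift, shift and descend again.

```bash
python3 - <<'E'
from h import *
phi=.1258;c,s=np.cos(phi),np.sin(phi);Rm=np.array([[c,-s],[s,c]]);O=np.array([600.,65.])
n=O+Rm@[0.4,90]; p=np.array(current_ee_pos())
robot.move_straight([p[0],p[1],71],vel=60); robot.move_straight([*n,71],vel=40); robot.pause(.3)
h=robot.move_straight([*n,54.2],vel=15,force_limit=5)
robot.pause(.2); print("hit",h,current_ee_pos(),"expected z 55.2",np.round(current_force(),1),np.round(current_wrist_torque(),2),current_time())
E
```

```text
hit True [588.97202007 154.32902471  55.09195836] expected z 55.2 [0.5 0.3 5.8] [-0.02 -0.17  0.04] 23.1083
```

Seated: TCP height 55.1 against 55.2 expected. Releasing, then moving to the knob.

```bash
python3 - <<'E'
from h import *
phi=.1258;c,s=np.cos(phi),np.sin(phi);Rm=np.array([[c,-s],[s,c]]);O=np.array([600.,65.])
robot.gripper_to(0.78); p=np.array(current_ee_pos())
print("up hit",robot.move_straight([p[0],p[1],180],vel=130,force_limit=6))
k=O+Rm@[0.4,-102.8]
f=grab("scene","rel")
robot.movep([*k,190],down(phi+np.pi)); robot.gripper_to(0.31); robot.pause(.2)
print(np.round(current_q(),2),current_time(),np.round(current_force(),2))
h=robot.move_straight([*k,110],vel=120,force_limit=4); print(h)
h=h or robot.move_straight([*k,67],vel=60,force_limit=4)
robot.pause(.2);print("hit",h,current_ee_pos(),np.round(current_force(),2),np.round(current_wrist_torque(),3),current_grip_width(),current_time())
a=cv2.imread("pics/rel.png")[170:290,200:400];grab("side","rel2");b=cv2.imread("pics/rel2.png")[100:240,180:380]
cv2.imwrite("pics/pl3.png",np.hstack([cv2.resize(a,(400,240)),cv2.resize(b,(343,240))]))
E
```

```text
up hit False
[-0.18  0.53  1.32 -0.    1.29 -1.88] 27.5083 [-0.28  0.5  -0.11]
False
hit False [613.53972524 -36.98898115  67.43769433] [-0.01 -0.97 -0.35] [ 0.09  -0.178  0.051] 0.31143053468558957 29.3917
```

View pics/pl3.png

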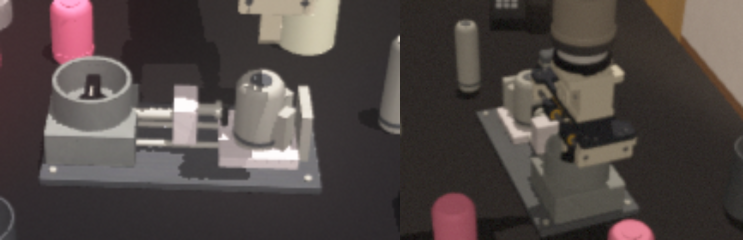

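The can stands upright in the nest, released at about (262,105) in the crop, and the fingers are inside the collar with no contact. Next I grip the knob and make the first small turns to feel the baseline.

```bash
cat >> h.py <<'E'
phi=.1258
def feel(n=8,dt=.025):
    a=[]
    for _ in range(n): robot.pause(dt); a.append(np.r_[current_wrist_torque(),current_force()])
    a=np.array(a); return a.mean(0).round(3),a.std(0).round(3)
def yawnow():
    m=R.from_quat(current_ee_rot()).as_matrix(); return (np.arctan2(m[1,0],m[0,0])-phi-np.pi+np.pi)%(2*np.pi)-np.pi
def turn(th,k):
    robot.move_straight(k,down(phi+np.pi-th))
E
python3 - <<'E'
from h import *
k=np.array(current_ee_pos())
print("free",*feel())
robot.gripper_to(0.05); print("grip",current_grip_width()*92,current_grasp_force(),*feel(),current_ee_pos(),current_time())
json.dump(k.tolist(),open("k.json","w"))
for th in(.05,.1,.15,.2):
    turn(th,k); t1=current_wrist_torque()[2]; m,sd=feel(); print(th,-yawnow(),"end",round(t1,3),m[2],sd[2],m[3:],current_time())
E
```

```text
free [ 0.086 -0.144  0.003  0.067  0.131 -0.036] [0.028 0.023 0.028 0.424 0.534 0.298]
grip 15.82976170451459 29.996665120124817 [-0.34  -0.129  0.032 -0.076 -2.875  0.349] [0.06  0.025 0.021 0.342 0.594 0.497] [613.34955641 -37.30391202  67.02578165] 30.2083
0.05 0.049491957219862215 end -0.161 -0.152 0.035 [ 0.854 -4.534 -3.719] 30.6583
0.1 0.09943645751338437 end -0.157 -0.108 0.032 [ 0.651 -5.088 -4.177] 31.1083
0.15 0.1493396116999084 end -0.074 -0.104 0.021 [ 0.761 -5.055 -4.369] 31.5583
0.2 0.1992163074323039 end -0.156 -0.102 0.038 [ 0.759 -4.857 -4.626] 32.0083
```

```bash
python3 - <<'E'
from h import *
k=np.array(json.load(open("k.json")))+[0,-.7,-.4]
json.dump(k.tolist(),open("k.json","w"))
th=.2; L=[]
while th<1.0:
    th=round(th+.05,3); turn(th,k); m,sd=feel(10); L.append(m[2])
    print(th,round(-yawnow(),3),m[2],m[3:],round(current_grip_width()*92,1),current_time())
    base=np.median(L[:4])
    if len(L)>4 and abs(L[-1])-abs(base)>.045: break
E
```

```text
0.25 0.249 -0.121 [-0.455 -0.24  -1.131] 15.2 32.5083
0.3 0.299 -0.125 [-0.853  2.448  0.386] 15.4 33.0083
0.35 0.349 -0.126 [-1.413  5.054  1.601] 15.7 33.5083
0.4 0.399 -0.075 [-1.34   5.146  1.501] 15.6 34.0083
0.45 0.449 -0.096 [-1.39   5.212  1.513] 15.5 34.5083
0.5 0.499 -0.097 [-1.459  5.322  1.278] 15.7 35.0083
0.55 0.549 -0.095 [-1.413  5.586  1.49 ] 15.6 35.5083
0.6 0.599 -0.1 [-1.206  5.363  1.316] 15.8 36.0083
0.65 0.649 -0.077 [-0.964  5.599  1.323] 15.8 36.5083
0.7 0.699 -0.081 [-1.021  5.827  1.173] 16.3 37.0083
0.75 0.749 -0.074 [-1.107  5.768  1.258] 15.9 37.5083
0.8 0.799 -0.074 [-1.14   5.926  1.16 ] 15.9 38.0083
0.85 0.849 -0.047 [-0.689  6.27   1.161] 15.7 38.5083
0.9 0.899 -0.041 [-0.617  6.166  0.883] 15.8 39.0083
0.95 0.949 -0.012 [-0.554  6.056  1.069] 15.9 39.5083
1.0 0.999 0.02 [-0.363  6.03   1.299] 15.8 40.0083
```

The holding torque stays at about -0.095 up to 0.6 rad. It creeps while the can slides, then climbs from about 0.8 rad at roughly 0.45 N·m/rad, against 0.43 expected for the sprung pad. So the clamp force at 1.0 rad should be about 8 N. I'll confirm with a longer average and a look before letting go.

```bash
python3 - <<'E'
from h import *
m,sd=feel(50,.025); print(m,sd,current_time())
t=np.array([.4,.45,.5,.55,.6,.65,.7,.75,.8,.85,.9,.95,1.0]);v=np.array([-.075,-.096,-.097,-.095,-.1,-.077,-.081,-.074,-.074,-.047,-.041,-.012,m[2]])
from scipy.optimize import curve_fit
g=lambda t,b,t0,: b+.432*np.maximum(t-t0,0)
p,_=curve_fit(g,t,v,p0=[-.09,.8]); print("fixed slope",p,"N",36*(1-p[1]),"by base",(m[2]-v[:5].mean())/.012)
a=grab("scene","cl")["img"][180:280,240:390]; b=grab("side","cl2")["img"][120:220,200:320]
cv2.imwrite("pics/cl3.png",np.hstack([cv2.resize(a,(450,300)),cv2.resize(b,(345,300))])[:,:,::-1])
E
```

```text
[ 1.122 -0.095  0.014 -0.509  6.304  0.98 ] [0.03  0.031 0.033 0.477 0.563 0.404] 41.2583
fixed slope [-0.086875    0.77297454] N 8.172916667172439 by base 8.883333333333333
```

View pics/cl3.png

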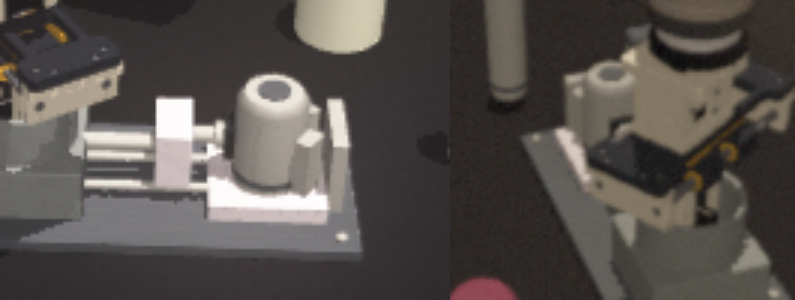

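The pad touches the can, which sits upright against the V backstop. Both estimates agree on 8 to 9 N, so I'll let go, back out and hand in.

```bash
python3 - <<'E'
from h import *
robot.gripper_to(0.30); robot.pause(.2); print(feel()[0],-yawnow())
p=np.array(current_ee_pos())
h=robot.move_straight([p[0],p[1],200],vel=90,force_limit=5); print(h,current_ee_pos(),np.round(current_force(),1),current_time())
if not h:
    robot.pause(.3); print(robot.finish_job())
E
```

```text
[ 0.021 -0.152  0.015 -0.008 -0.026  0.045] 0.999904085400686
False [613.16110957 -37.60209585 199.32745637] [-0.2  1.   0.1] 43.8417
the job is handed in; nothing more can be done
None
```

The filter can is standing in the nest, clamped at an estimated 8–9 N by torque feel, with the knob at about 1.0 rad; I handed the job in at about 44 s with the gripper clear of everything.

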